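# Hold a glued module into its bracket

## Task

The adhesive is on: first press the red flip cap of the adhesive tube fully shut, leaving the other caps shut, and only then move the module. Stand the module upright on the foot of the L bracket between the two yellow lines, one of its long side faces (below a sloped shoulder) flush against the upright flange, and push it diagonally, down onto the foot and into the flange at once, firmly like leaning on it with the weight of one to two kilos, never ramming it. Finish while still holding that push, for the bond to grab; leave everything else on the bench where it is.

Things in the scene. Friction and masses are not known exactly. Their poses are not given: they have to be found in the camera images.
- glue_cap (a joint): red flip cap of the adhesive tube, rad: 0 = shut, 2.0 = tipped right back; starts 1.2 to 1.85 open. Stiff hinge: it stays where it is left, swings at under 1 N. A disc 32 mm across, 5 mm thick, with an 8 mm thumb tab on the side away from the hinge; shut, its top is 5 mm above the rim
- glue_mouth (a point): centre of the rim of the adhesive tube (amber, 28 mm across, fixed in the rack, rim 80 mm above the bench). z up; x points from the tube axis to the cap's hinge, 18 mm out at rim height and parallel to y. The open cap stands up over the hinge, its tab 40 mm from it; pushing its raised back towards -x and then down shuts it
- flux_cap (a joint): blue flip cap of a second, equal tube; it is shut (0) and stays shut
- primer_cap (a joint): grey flip cap of a third, equal tube; it is shut (0) and stays shut
- rack: white rack fixed to the bench, 52 x 190 x 40, with three equal tubes in a row along its y, 57 mm apart; which tube is where varies. Origin: centre of its underside; the hinges of all caps are on its +x side
- module: loose housing, blue with two bare-metal sloped shoulders, 50 (x) x 60 (y) x 34 (z), 0.13-0.23 kg, on a 3 mm red-brown mat. Origin: centre of underside, z up. Flat ends (+y, -y), 60 apart, good to grip. Along both long top edges (parallel to y) a flat 45-degree shoulder rises from 20 mm height at the side face to 34 mm height 14 mm in. Both sides alike: either may face the flange
- corner (a point): midpoint of the inner corner line of the bare aluminium L bracket, where the foot's top (16 mm above the bench) meets the flange's face. x points into the flange, square to its face, y along it, z up. Seated, the module's origin is at x = -25 mm, z = 0, its long side faces parallel to y. Two yellow lines cross the foot at y = -50 and +50 mm
- foot: the bracket's foot: fixed horizontal plate 115 x 150 x 6, reaching 115 mm from the flange; origin centre of its underside, axes as corner. The module slides on it easily (smooth metal, friction about 0.25), which still takes up a little of a sideways push. It lies on a dark steel holder 150 x 190 x 10
- flange: the bracket's upright flange: fixed, 8 x 150 x 50, rising 44 mm above the foot's top; origin centre of its underside, axes as corner. Two blue blocks back it behind (+x)
- phone: bystander, to be left alone: white smartphone with a dark screen, 146 x 71 x 8 mm, loose; origin at the centre of its underside
- driver: bystander, to be left alone: screwdriver lying flat, about 200 mm long, loose; origin near its middle
- tweezers: bystander, to be left alone: steel tweezers with a green grip, 125 x 12 x 5 mm, loose; origin at the centre of its underside
- spool: bystander, to be left alone: black solder spool, 58 across, 36 tall mm, loose; origin at the centre of its underside
- solvent: bystander, to be left alone: amber jar with white cap, 60 across, 100 tall mm, loose; origin at the centre of its underside
- tub: bystander, to be left alone: green open tub, 90 x 70 x 35 mm, loose; origin at the centre of its underside
- mouse: bystander, to be left alone: black computer mouse, 108 x 60 x 34 mm, loose; origin at the centre of its underside

How it is judged:
On the way:
1. the red cap is pressed shut while the module still lies where it started (value of joint glue_cap below 0.12 rad and distance of module from where it was at the start of the episode below 0.02 m), for 0.2 s.
At the end, for the whole second after the job is handed in: caps shut (under 0.15 rad); module at rest, upright on the foot and long side flush on the flange (within 3 mm, 0.06 rad), centre within 20 mm of mid-flange; fingers still pushing it (over 3 N), so that it bears on the flange with over 3 N and on the foot with over 5 N (value of joint each of glue_cap, flux_cap, primer_cap below 0.15 rad and x of module in the frame of corner between -0.028 and -0.022 m and y of module in the frame of corner between -0.02 and 0.02 m and z of module in the frame of corner between -0.003 and 0.003 m and angle between the x axis of module and the x axis of corner, either way round below 0.06 rad and angle between module's own z axis and vertical below 0.06 rad and contact force between module and flange above 3 N and contact force between module and foot above 5 N and contact force between the fingers and module above 3 N and linear speed of module below 0.01 m/s); the arm keeps its last pose, push and grip.
It fails at once if the module is rammed into the flange or the foot (over 60 N) (contact force between module and flange above 60 N or contact force between module and foot above 60 N).
It fails at once if a bystander is moved by more than 30 mm (distance of any of phone, driver, tweezers, spool, solvent, tub, mouse from where it was at the start of the episode above 0.03 m).
It fails at once if another cap is opened (value of joint any of flux_cap, primer_cap above 0.4 rad).
It also fails if it takes over 72 s, if anything falls off the work surface, if the arm or the gripper's body presses on something with over 40 N, if the wrist force passes 120 N, or if a joint passes its speed limit or range.

## Robot

A 6-joint arm with a two-finger parallel gripper is mounted at the origin on the work surface. World frame = base frame: x ahead of the robot, y to its left, z up, the work surface at z = 0. Lengths are in m, angles in rad, forces in N, time in s.
With the tool pointing down it reaches from about 0.375 to 0.9 m from the base axis. Payload 3.1 kg.
Tool frame: the origin (TCP) lies at the very end of the fingers, on their centre line; the grasp point (between the pads) lies 19 mm behind it (manip.hold_point_z is the distance from the TCP to the grasp point, in m); y points along the fingers, z is the direction in which the jaws open and shut, and the axes are right-handed (so a half turn about y gives the same grasp; the last joint's range is limited). The gripper opens to 85 mm and grips with 20 to 120 N. Pads are 22 mm wide; open, the fingers measure 114 mm over their backs; the gripper's body (76 mm by 85 mm) begins 54 mm behind the grasp point. The pads swing forward as they close: fully open they stand 13 mm farther back than shut.
Start: joints at [0.941, 0.527, 1.433, -0, 1.181, -0.178], TCP at [0.273, 0.562, 0.231] pointing down, gripper open.
Joint ranges: [-3.08, 3.08], [-0.75, 2.2], [0.22, 2.44], [-1.43, 4.57], [0, 2.65], [-2.85, 2.85]. Speed limits (rad/s): [2.79, 2.79, 3.14, 3.14, 3.14, 3.14].

## Interface

Orientations are given as a unit quaternion [x, y, z, w].
In Python, from station import manip, eyes, workorder gives the robot as it stands. The module is installed in compiled form; this text tells all that it offers.
- The arm moves only by the shell command python3 -m jog 'ROWS' [OPENING] [FORCE]. ROWS is JSON, a list of rows, each a list of 2 entries, a list of its own where there are three numbers: the shift along the tool's x, y, z in cm, then the turn about the tool's y in rad. A call has 1 to 20 rows; each row is the pose to reach, as a shift and turn from the pose commanded when the call began, along the tool's axes at that moment; what a row does not reach only later rows make up. A row lasts 1/12 s, in which the tool goes at most 41.7 mm and 7.16 degrees, less where a joint would pass 70% of its speed; a pose out of reach is approached as far as the arm can. A call with a gripper value outside its range is refused whole. OPENING is the finger opening in cm, from 0 to 8.54, set as the call begins (- or left out, the last holds). The fingers move at their own pace and stop on an object; FORCE is the grip in N (left out, the last holds). Time passes only in rows, so rows that repeat a pose let the fingers close. It gives the time, the measured TCP pose, the force and the opening at its end, in the units of the state.
- manip.sense(): the state, without advancing time (a new reading comes with each control period).
- eyes.snapshot(name): name is "side" or "top" or "wrist"; returns a dict with "frame" (400x640x3 uint8, red, green, blue), "vfov" (degrees; the focal length in pixels is half the picture's height over the tangent of half this angle, whatever the lens; pixels are square), "cx", "cy" (the principal point, pixels), "rvec" (rotation vector, rad) and "tvec" (3), from world to camera coordinates, as OpenCV has them. Camera axes: x right, y down, z forward; pixel columns grow to the right and rows downward; lengths in m; the calibration is good to about 2 mm. A picture is of the moment at which its call begins. There is no depth.
- workorder.sign_off(): hands the job in, once; it reports no verdict.
The state is a dict: "t": time; "q": joint angles; "qd": joint speeds; "tau": joint torques, N m; "tcp_pos": TCP position; "tool_rot": TCP orientation; "force": force on the tool from outside, world axes, zero at the start; "ft_torque": the same for the moment, N m; "finger_gap": opening from 0.0 (shut) to 1.0 (fully open).
Only numpy, scipy, OpenCV 4.12 (cv2) and the standard library are available. Lean on these libraries where they do the work, as an engineer would, in place of code of your own. Each camera call takes 0.05 s, during which the arm holds its last target. There are 200 camera calls.

## Working session

There is one attempt and no reset: what is moved stays moved. The work goes in short steps, Python scripts to look and compute and a shell command to move; the robot and the scene stay as the last step left them, time stands still between calls to the robot, and variables do not carry over. Pictures are saved under pics/ and viewed, about 8 in all and at most 12, crops included, and the job is handed in when it is done.

```bash
mkdir -p pics; cat > h.py <<'E'
import numpy as np, cv2
from scipy.spatial.transform import Rotation as R
from station import manip, eyes, workorder
def snap(n,f):
    s=eyes.snapshot(n); cv2.imwrite(f'pics/{f}.png',s['frame'][:,:,::-1]); 
    np.savez(f'pics/{f}.npz',**s); return s
def cam(s):
    f=200/np.tan(np.radians(float(s['vfov']))/2); K=np.array([[f,0,float(s['cx'])],[0,f,float(s['cy'])],[0,0,1]])
    Rm,_=cv2.Rodrigues(np.array(s['rvec'],float)); return K,Rm,np.array(s['tvec'],float).ravel()
def ray(s,uv,z):
    K,Rm,t=cam(s); d=Rm.T@np.linalg.inv(K)@np.array([uv[0],uv[1],1.]); c=-Rm.T@t
    return c+d*(z-c[2])/d[2]
def proj(s,P):
    K,Rm,t=cam(s); p=(Rm@np.atleast_2d(P).T).T+t; p=p@K.T; return p[:,:2]/p[:,2:]
def totool(d):
    return R.from_quat(manip.sense()['tool_rot']).inv().apply(d)*100
E
python3 - <<'E'
from h import *
st=manip.sense()
for k in ('t','tcp_pos','tool_rot','force','finger_gap'): print(k,st[k])
print(R.from_quat(st['tool_rot']).as_matrix().round(3), manip.hold_point_z)
for n in ('top','side','wrist'):
    s=snap(n,n+'0'); K,Rm,t=cam(s); print(n,s['vfov'],(-Rm.T@t).round(3)); print(Rm.round(2))
E
```

```text
t 0.0
tcp_pos [0.27242567 0.56171614 0.23033225]
tool_rot [ 0.68984055 -0.15867825  0.15809127 -0.68843909]
force [-0.51140432  0.5150212   0.71831736]
finger_gap 1.0015239055498508
[[ 0.9   -0.001  0.437]
 [-0.437 -0.002  0.9  ]
 [-0.    -1.    -0.002]] 0.0187
top 44.209167694462415 [0.364 0.012 1.324]
[[ 0.01 -1.    0.01]
 [-0.99 -0.01 -0.14]
 [ 0.14 -0.   -0.99]]
side 49.17075727529611 [ 0.151 -0.87   0.861]
[[ 0.92 -0.38  0.01]
 [-0.23 -0.59 -0.77]
 [ 0.3   0.71 -0.63]]
wrist 68.98570454374604 [0.198 0.599 0.373]
[[ 0.44  0.9  -0.  ]
 [ 0.85 -0.41  0.32]
 [ 0.29 -0.14 -0.95]]
```

View pics/top0.png

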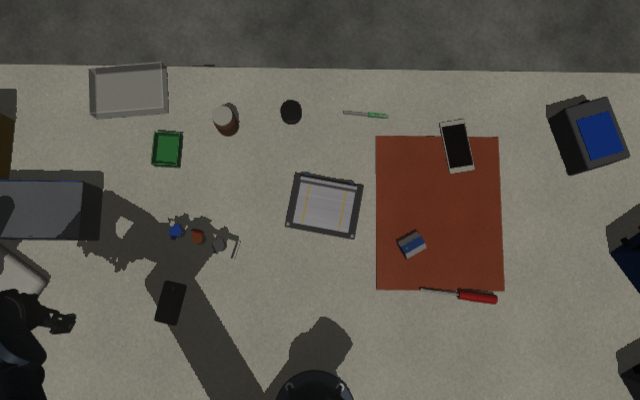

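View pics/side0.png

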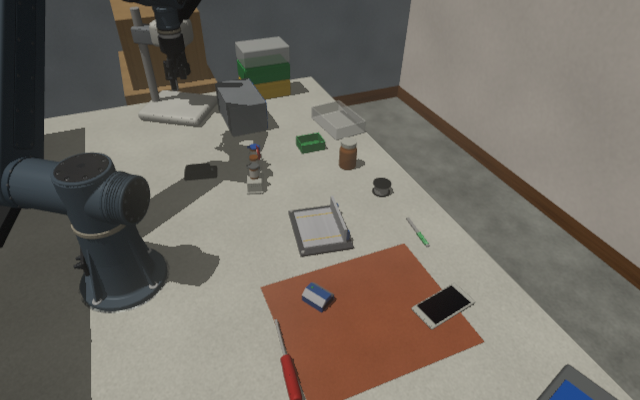

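Top view: rack around (200,237) with the blue cap near (177,230) and an orange/amber tube at (197,237), bracket at (325,205), module at (411,244). Next, enlarged crops.

```bash
python3 - <<'E'
from h import *
a=cv2.imread('pics/top0.png'); b=cv2.imread('pics/side0.png'); w=cv2.imread('pics/wrist0.png')
r=lambda im,x0,y0,x1,y1,k: cv2.resize(im[y0:y1,x0:x1],None,fx=k,fy=k,interpolation=cv2.INTER_CUBIC)
A=r(a,150,205,250,265,4) #400x240
B=r(a,280,165,380,245,4) #400x320
C=r(a,385,220,445,265,6) #360x270
D=r(b,235,135,285,200,5) #250x325
o=np.zeros((600,800,3),np.uint8)
o[0:240,0:400]=A; o[245:565,0:400]=B; o[0:270,410:770]=C; o[272:597,410:660]=D
cv2.imwrite('pics/c1.png',np.clip(o*1.6,0,255).astype(np.uint8))
s=np.load('pics/top0.npz'); print(proj(s,[manip.sense()['tcp_pos'],[0,0,0]]), proj(np.load('pics/side0.npz'),[manip.sense()['tcp_pos'],[0,0,0]]))
E
```

```text
[[ 56.39997133 307.13582787]
 [313.57502845 411.51865564]] [[179.8126101   88.13547565]
 [124.46089682 277.50838553]]
```

View pics/c1.png

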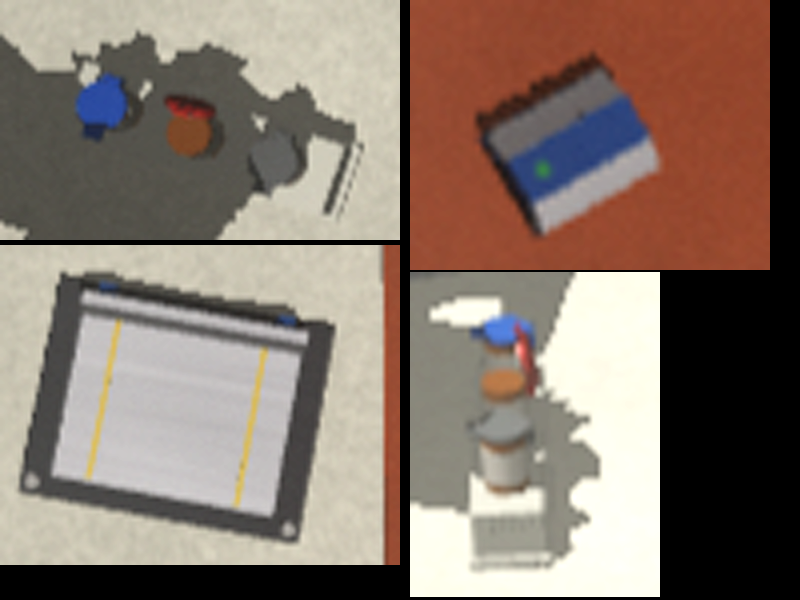

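View pics/wrist0.png

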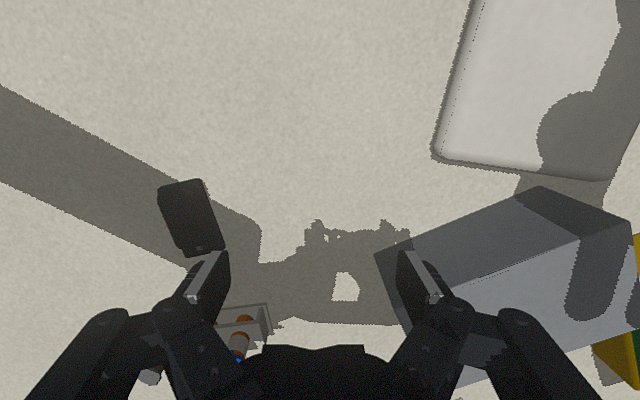

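Crops (full-image px): amber mouth (197,238.8) with the red cap standing up behind it at (197.5,231). Blue cap is at (175.5,230.8), grey at (218.8,245). Bracket near-foot corners are about (293,223.3) and (348.8,232.5); module top is centred near (411,244).

```bash
python3 - <<'E'
from h import *
s=np.load('pics/top0.npz'); d=np.load('pics/side0.npz')
A=lambda x,y:(150+x/4,205+y/4); B=lambda x,y:(280+x/4,165+(y-245)/4); C=lambda x,y:(385+(x-410)/6,220+y/6); D=lambda x,y:(235+(x-410)/5,135+(y-272)/5)
bl=ray(s,A(102,103),.085); am=ray(s,A(188,135),.08); gr=ray(s,A(275,160),.085)
print('caps',bl,am,gr, np.linalg.norm(am-bl),np.linalg.norm(gr-am))
print('side',ray(d,D(505,330),.085),ray(d,D(503,385),.08),ray(d,D(503,425),.085))
v=bl-gr; print('rack yaw y-axis', np.degrees(np.arctan2(-v[0],v[1])))
n1=ray(s,B(52,478),.016); n2=ray(s,B(275,515),.016); v=n1-n2; L=np.linalg.norm(v); y=v/L; x=np.array([y[1],-y[0],0])
print('foot',L,'yaw',np.degrees(np.arctan2(x[1],x[0])),'corner',(n1+n2)/2+.115*x)
c1=ray(s,B(80,318),.016);c2=ray(s,B(300,352),.016); print('corner direct',(c1+c2)/2)
f1=ray(s,B(83,297),.06);f2=ray(s,B(308,338),.06); v=f1-f2;print('flange top',(f1+f2)/2,np.linalg.norm(v),np.degrees(np.arctan2(-v[0],v[1])))
p=[ray(s,C(*q),z) for q,z in [((508,162),.037),((625,97),.037),((648,138),.037),((528,200),.037),((487,130),.023),((600,70),.023),((658,168),.023),((540,235),.023)]]
p=np.array(p); print(p.round(4)); print('mod c',p[:4].mean(0),p[4:].mean(0),p.mean(0))
for i,j in((0,1),(3,2),(4,5),(7,6)):
  v=p[i]-p[j]; print(np.linalg.norm(v),np.degrees(np.arctan2(v[0],v[1])))
for u,z in [((307.5,200),0.017)]: pass
# side check of bystanders
for n,u,z in (('solvent',(227,115),.1),('spool',(291,111),.036),('tub',(168,149),.035),('black',(171,303),.034)): print(n,ray(s,u,z))
E
```

```text
caps [0.45170083 0.35310896 0.085     ] [0.43262441 0.29942471 0.08      ] [0.41743863 0.24319132 0.085     ] 0.05719185817403914 0.0584619747005592
side [0.45403184 0.34986429 0.085     ] [0.43575756 0.2942183  0.08      ] [0.42102266 0.24325712 0.085     ]
rack yaw y-axis -17.312672584699836
foot 0.15026166162853533 yaw -8.685593124345067 corner [ 0.58299189 -0.03063324  0.016     ]
corner direct [ 0.57833293 -0.02993752  0.016     ]
flange top [ 0.58269884 -0.03199926  0.06      ] 0.1488265726718707 -9.693317912415939
[[ 0.4205 -0.2231  0.037 ]
 [ 0.4493 -0.2745  0.037 ]
 [ 0.4316 -0.2842  0.037 ]
 [ 0.4042 -0.2316  0.037 ]
 [ 0.435  -0.2166  0.023 ]
 [ 0.462  -0.2668  0.023 ]
 [ 0.4193 -0.2916  0.023 ]
 [ 0.3894 -0.2393  0.023 ]]
mod c [ 0.42638802 -0.25334784  0.037     ] [ 0.42642499 -0.25355664  0.023     ] [ 0.4264065  -0.25345224  0.03      ]
0.05893783540593217 -29.329538913712224
0.05934837297046843 -27.58225599765085
0.05700747914701494 -28.319429963741328
0.06019601696019414 -29.737766174216514
solvent [0.74962051 0.23246172 0.1       ]
spool [0.78356706 0.071343   0.036     ]
tub [0.6737208  0.39831559 0.035     ]
black [0.2700291  0.36903398 0.034     ]
```

```bash
python3 -m jog '[[[4,0,-2],-0.05],[[8,0,-4],-0.1],[[11.5,0,-6],-0.15],[[15,0,-7.5],-0.15],[[19,0,-9.5],-0.15],[[22.5,0,-11],-0.15],[[26,0,-13],-0.15],[[29.5,0,-14.7],-0.15],[[32.1,0,-15.9],-0.15],[[32.1,0,-15.9],-0.15],[[32.1,3,-15.9],-0.15],[[32.1,6,-15.9],-0.15],[[32.1,9,-15.9],-0.15],[[32.1,12,-15.9],-0.15],[[32.1,12.5,-15.9],-0.15],[[32.1,12.5,-15.9],-0.15],[[32.1,12.5,-15.9],-0.15]]' 0 40; python3 - <<'E'
from h import *
a=snap('top','top1')['frame']; b=snap('side','side1')['frame']; w=snap('wrist','wrist1')['frame']
st=manip.sense(); p=np.array(st['tcp_pos']); print(p,st['force'],R.from_quat(st['tool_rot']).as_matrix().round(3))
r=lambda im,x0,y0,x1,y1,k: cv2.resize(im[y0:y1,x0:x1,::-1],None,fx=k,fy=k,interpolation=cv2.INTER_CUBIC)
o=np.zeros((600,800,3),np.uint8)
o[0:240,0:400]=r(a,150,195,250,255,4); o[0:390,405:795]=r(b,220,110,298,188,5); o[245:495,0:400]=r(w,0,0,640,400,.625)
cv2.imwrite('pics/c2.png',np.clip(o*1.6,0,255).astype(np.uint8))
print(proj(np.load('pics/wrist1.npz'),[[.434,.297,.08],p]))
E
```

```text
t: 1.57
tcp_pos: [0.4925, 0.2796, 0.1069]
tool_rot: [-0.699, 0.106, -0.106, 0.699]
force: [0.0, 0.3, 0.2]
finger_gap: -0.001
[0.49351749 0.27975991 0.10827834] [-0.84741762 -0.23201507  0.41252214] [[ 0.955  0.004  0.297]
 [-0.297  0.001  0.955]
 [ 0.003 -1.     0.002]]
[[308.89003329 133.09668109]
 [311.08052551 252.60253344]]
```

View pics/c2.png

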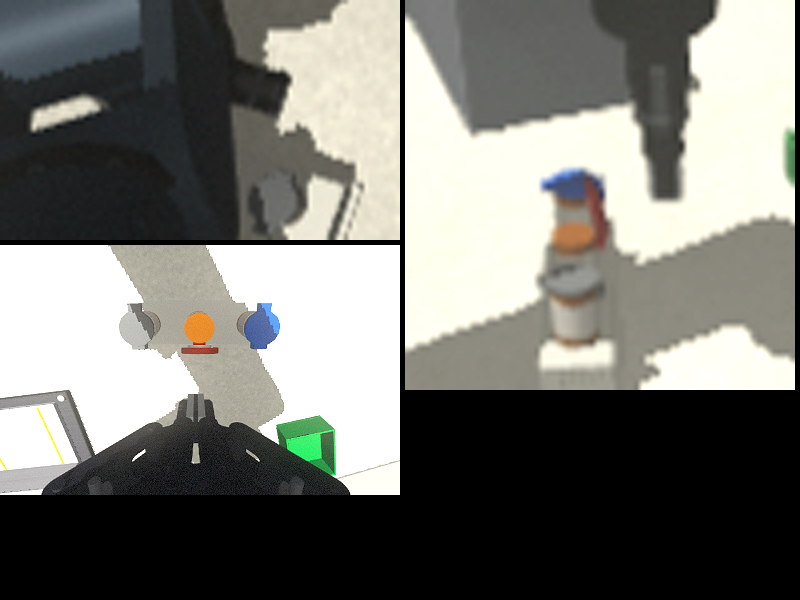

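Wrist view: the red cap stands upright behind the amber mouth (mouth about (319,131) px), and the closed fingers are in line behind it. Push and press.

```bash
python3 -m jog '[[[-1,0,0.1],0],[[-2,0,0.2],0],[[-2.7,0,0.2],0],[[-3.4,0,0.2],0],[[-4.1,0,0.2],0],[[-4.8,0,0.2],0],[[-5.5,0,0.2],0],[[-6,0.3,0.2],0],[[-6.2,0.7,0.2],0],[[-6.2,1.1,0.2],0],[[-6.2,1.5,0.2],0],[[-6.2,1.8,0.2],0],[[-6.2,2.0,0.2],0],[[-6.2,2.2,0.2],0],[[-6.2,2.3,0.2],0],[[-6.2,2.4,0.2],0],[[-6.2,2.4,0.2],0]]'
```

```text
t: 3.13
tcp_pos: [0.4337, 0.2993, 0.0848]
tool_rot: [-0.699, 0.106, -0.107, 0.699]
force: [-5.0, -2.3, 21.8]
finger_gap: 0.0
```

```bash
python3 -m jog '[[[0,0,0],0],[[0,0,0],0],[[0,0,0],0],[[0,0,0],0],[[0,-1,0],0],[[0,-3,0],0],[[0,-6,0],0],[[1,-9,0],0],[[4,-12,0],0],[[6,-12,0],0],[[6,-12,0],0],[[6,-12,0],0]]' 8.5; python3 - <<'E'
from h import *
s=snap('wrist','wrist2')
st=manip.sense(); print(st['tcp_pos'],st['force'])
print(proj(s,[[.434,.297,.08],[.434,.297,.085]]))
cv2.imwrite('pics/c3.png',s['frame'][:,:,::-1])
E
```

```text
t: 4.13
tcp_pos: [0.4914, 0.2809, 0.2026]
tool_rot: [0.699, -0.107, 0.107, -0.699]
force: [-0.9, -0.1, -0.6]
finger_gap: 0.995
[0.4898167  0.28095667 0.20176063] [0.2812675  0.10690623 0.31737703]
[[309.8954966  122.75098982]
 [309.83337042 123.26444955]]
```

View pics/c3.png

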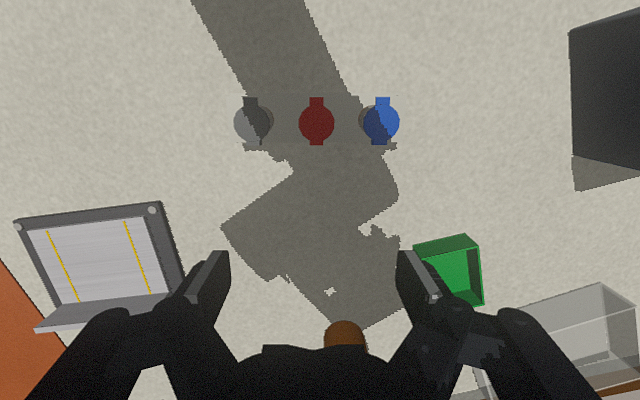

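All three caps are shut, red one flat over its tube at (316,123). On to the module.

```bash
python3 -m jog '[[[0.7,0,-3.5],-0.06],[[1.4,0,-7],-0.12],[[2.1,0,-10.5],-0.18],[[2.8,0,-14],-0.24],[[3.5,0,-18],-0.3],[[4.2,0,-22],-0.36],[[4.9,0,-26],-0.42],[[5.6,0,-30],-0.48],[[6.3,0,-34],-0.54],[[7,0,-38],-0.6],[[7.7,0,-42],-0.66],[[8.4,0,-45.5],-0.72],[[9.1,0,-49],-0.78],[[9.8,0,-52],-0.808],[[9.8,0,-52.9],-0.808],[[9.8,2,-52.9],-0.808],[[9.8,5,-52.9],-0.808],[[9.8,5,-52.9],-0.808],[[9.8,5,-52.9],-0.808],[[9.8,5,-52.9],-0.808]]' 8.5; python3 - <<'E'
from h import *
s=snap('wrist','wrist3')
st=manip.sense(); print(st['tcp_pos'],st['q'],st['force'],R.from_quat(st['tool_rot']).as_matrix().round(3))
print(proj(s,[[.4264,-.2535,.037]]))
cv2.imwrite('pics/c4.png',np.clip(s['frame'][:,:,::-1]*1.5,0,255).astype(np.uint8))
E
```

```text
t: 5.85
tcp_pos: [0.4271, -0.2515, 0.1526]
tool_rot: [-0.684, -0.177, 0.178, 0.685]
force: [0.3, -0.8, -0.3]
finger_gap: 0.996
[ 0.42761669 -0.25204537  0.15320655] [-7.58202267e-01  4.75432111e-01  1.82928845e+00  1.50798300e-04
  8.36143146e-01 -2.83620885e+00] [ 0.49539965  0.22851598 -1.01457232] [[ 0.874  0.001 -0.486]
 [ 0.486 -0.     0.874]
 [ 0.    -1.    -0.001]]
[[310.38326517 186.69359454]]
```

View pics/c4.png

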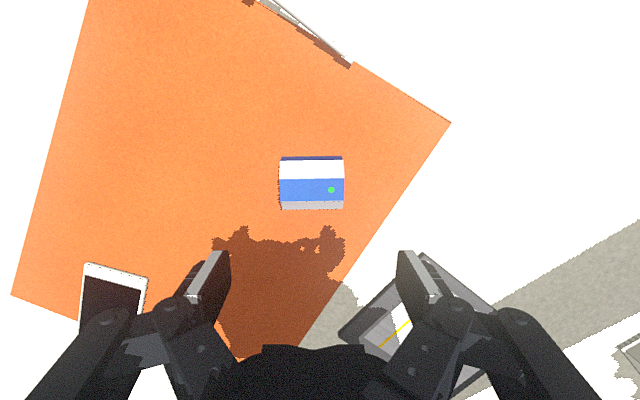

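Module is centred at about (312,185), square to the picture and within 1 mm of the prediction. Descend and grip.

```bash
python3 -m jog '[[[-0.17,3,-0.1],0.02],[[-0.17,6,-0.1],0.02],[[-0.17,9,-0.1],0.02],[[-0.17,11.5,-0.1],0.02],[[-0.17,13.5,-0.1],0.02],[[-0.17,14.7,-0.1],0.02],[[-0.17,14.7,-0.1],0.02],[[-0.17,14.7,-0.1],0.02]]'; python3 -m jog '[[[0,0,0],0],[[0,0,0],0],[[0,0,0],0],[[0,0,0],0],[[0,0,0],0],[[0,0,0],0],[[0,0,0],0],[[0,0,0],0],[[0,0,0],0],[[0,0,0],0]]' 5 50; python3 - <<'E'
from h import *
st=manip.sense(); print(st['tcp_pos'],st['q'][5],st['force'],st['finger_gap']*.0854)
E
```

```text
t: 6.57
tcp_pos: [0.4269, -0.2545, 0.0059]
tool_rot: [0.687, 0.171, -0.17, -0.686]
force: [-0.3, -0.5, 0.0]
finger_gap: 0.997
t: 7.4
tcp_pos: [0.4271, -0.2549, 0.0069]
tool_rot: [0.687, 0.171, -0.17, -0.685]
force: [0.3, 1.2, 7.5]
finger_gap: 0.698
[ 0.42707999 -0.25492775  0.00691233] -2.820610025145257 [0.33854357 1.16982384 7.46469122] 0.059597258427680704
```

```bash
python3 -m jog '[[[0,-2,0],0],[[0,-5,0],0],[[0,-8,0],0],[[1.5,-9,1.3],0.05],[[3,-9,2.6],0.11],[[5,-9,4.2],0.17],[[7,-9,5.8],0.23],[[9,-9,7.5],0.29],[[11,-9,9],0.35],[[13,-9,10.6],0.41],[[15,-9,12.3],0.47],[[17,-9,14],0.53],[[18.5,-9,15.2],0.59],[[19.4,-9,16],0.646],[[19.4,-9,16],0.646],[[19.4,-7,16],0.646],[[19.4,-5.4,16],0.646],[[19.4,-5.4,16],0.646],[[19.4,-5.4,16],0.646],[[19.4,-5.4,16],0.646]]'; python3 - <<'E'
from h import *
s=snap('wrist','wrist5'); a=snap('top','top5')['frame'];b=snap('side','side5')['frame']
st=manip.sense(); print(st['tcp_pos'],st['force'],st['finger_gap']*.0854,R.from_quat(st['tool_rot']).as_matrix().round(3))
r=lambda im,x0,y0,x1,y1,k: cv2.resize(im[y0:y1,x0:x1,::-1],None,fx=k,fy=k,interpolation=cv2.INTER_CUBIC)
o=np.zeros((600,800,3),np.uint8)
o[0:400,0:640]=s['frame'][:,:,::-1]; o[400:600,0:320]=r(b,270,180,374,250,2.86)[:200,:320] if 0 else cv2.resize(b[185:255,275:387,::-1],(320,200),interpolation=cv2.INTER_CUBIC)
o[400:600,330:650]=cv2.resize(a[160:245,270:406,::-1],(320,200),interpolation=cv2.INTER_CUBIC)
cv2.imwrite('pics/c5.png',np.clip(o*1.4,0,255).astype(np.uint8))
x=np.array([.988,-.156,0]);y=np.array([.156,.988,0]);c=np.array([.583,-.031,.016])
print(proj(s,[c+.05*y,c-.05*y,c-.115*x+.05*y,c-.115*x-.05*y,c+.075*y+[0,0,.044],c-.075*y+[0,0,.044]]).round(0))
E
```

```text
t: 9.07
tcp_pos: [0.5231, -0.0229, 0.0599]
tool_rot: [0.705, -0.056, 0.057, -0.705]
force: [0.9, -0.2, -0.6]
finger_gap: 0.694
[ 0.52356004 -0.02271164  0.06025021] [-0.34491707  0.30956935 -2.54663305] 0.05936920104265033 [[ 0.987  0.002  0.159]
 [-0.159 -0.001  0.987]
 [ 0.002 -1.    -0.   ]]
[[379. 292.]
 [248. 293.]
 [392. 141.]
 [235. 142.]
 [435. 338.]
 [193. 338.]]
```

View pics/c5.png

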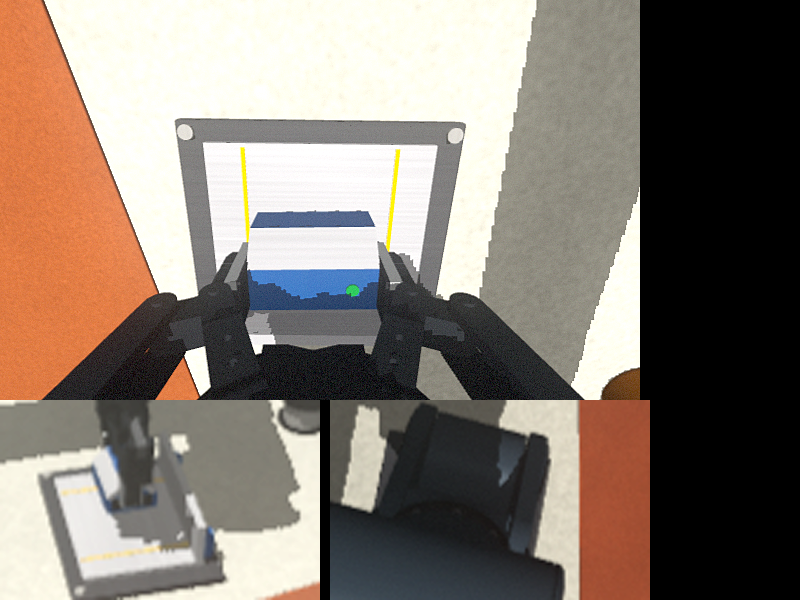

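Wrist view: bracket lines' near ends at (243,148) and (398,150), so yaw agrees and the bracket is about 4 mm further +y than the tool. The module is held between the pads, but the side view suggests it may be pitched, so I'll fit the tilt.

```bash
python3 - <<'E'
from h import *
from scipy.optimize import least_squares
s=np.load('pics/wrist5.npz')
st=manip.sense(); p=np.array(st['tcp_pos']); x=np.array([.987,-.159,0]);y=np.array([.159,.987,0]);z=np.array([0,0,1.])
M=[(-25,0),(-25,20),(-11,34),(11,34)]; obs=[((255,212),(373,212)),((249,227),(376,227)),((248,270),(380,270)),((249,309),(379,309))]
def pts(v):
    ph,ax,az,ay=v; o=[]
    for a,h in M:
        for sg in(-1,1):
            a1,h1=a/1e3,(h-17)/1e3
            o.append(p+x*(ax+a1*np.cos(ph)+h1*np.sin(ph))+z*(az-a1*np.sin(ph)+h1*np.cos(ph))+y*(ay+sg*.03))
    return np.array(o)
O=np.array(obs,float).reshape(-1,2)
for ph0 in(0,-.4,.4):
    r=least_squares(lambda v:(proj(s,pts(v))-O).ravel(),[ph0,0,.015,0]); print(r.x.round(4),r.cost.round(1))
print(proj(s,pts(r.x)).round(0).tolist()); print('untilted',proj(s,pts([0,0,.014,0])).round(0).tolist())
E
```

```text
[0.0115 0.001  0.0139 0.0011] 18.0
[0.0115 0.001  0.0139 0.0011] 18.0
[0.0115 0.001  0.0139 0.0011] 18.0
[[258.0, 211.0], [369.0, 211.0], [250.0, 227.0], [377.0, 227.0], [246.0, 270.0], [381.0, 270.0], [250.0, 310.0], [378.0, 310.0]]
untilted [[256.0, 209.0], [367.0, 209.0], [248.0, 225.0], [375.0, 225.0], [243.0, 267.0], [379.0, 267.0], [247.0, 308.0], [376.0, 308.0]]
```

Module tilt is only 0.01 rad, so it is fine. Lower and approach the flange.

```bash
python3 -m jog '[[[0.5,0.5,0.2],0],[[1,1.5,0.4],0],[[1.5,2.5,0.4],0],[[2,3.2,0.4],0],[[2.4,3.6,0.4],0],[[2.5,3.8,0.4],0],[[2.5,3.9,0.4],0],[[2.5,3.9,0.4],0],[[2.5,3.9,0.4],0]]'; python3 -m jog '[[[0,0.05,0],0],[[0,0.1,0],0],[[0,0.15,0],0],[[0,0.15,0],0]]'
```

```text
t: 9.97
tcp_pos: [0.548, -0.0222, 0.0203]
tool_rot: [-0.705, 0.057, -0.056, 0.705]
force: [-0.5, 1.2, -1.2]
finger_gap: 0.696
t: 10.3
tcp_pos: [0.548, -0.0222, 0.0199]
tool_rot: [0.705, -0.056, 0.056, -0.705]
force: [-1.4, 1.2, 6.8]
finger_gap: 0.694
```

```bash
python3 -m jog '[[[0.1,0,0],0],[[0.2,0,0],0],[[0.3,0,0],0],[[0.4,0,0],0],[[0.5,0,0],0],[[0.6,0,0],0],[[0.6,0,0],0]]'; python3 -m jog '[[[0.05,0,0],0],[[0.1,0,0],0],[[0.15,0,0],0],[[0.2,0,0],0],[[0.2,0,0],0]]'
```

```text
t: 10.88
tcp_pos: [0.5536, -0.0231, 0.0199]
tool_rot: [0.705, -0.057, 0.056, -0.705]
force: [-2.6, -0.0, 7.3]
finger_gap: 0.691
t: 11.3
tcp_pos: [0.5536, -0.0231, 0.02]
tool_rot: [-0.705, 0.058, -0.055, 0.705]
force: [-5.0, 0.2, 9.7]
finger_gap: 0.694
```

```bash
python3 -m jog '[[[0.05,0,0],0],[[0.1,0.03,0],0],[[0.15,0.05,0],0],[[0.2,0.05,0],0],[[0.2,0.05,0],0],[[0.2,0.05,0],0]]'; python3 - <<'E'
from h import *
st=manip.sense(); print(st['tcp_pos'],st['force'],st['ft_torque'])
s=snap('wrist','wrist6');b=snap('side','side6')['frame']
o=np.zeros((600,800,3),np.uint8)
o[0:400,0:640]=s['frame'][:,:,::-1]; o[400:600,0:320]=cv2.resize(b[185:255,275:387,::-1],(320,200),interpolation=cv2.INTER_CUBIC)
cv2.imwrite('pics/c6.png',np.clip(o*1.4,0,255).astype(np.uint8))
E
```

```text
t: 11.8
tcp_pos: [0.5537, -0.023, 0.0199]
tool_rot: [-0.705, 0.059, -0.054, 0.705]
force: [-9.2, 0.1, 16.0]
finger_gap: 0.692
[ 0.55372881 -0.02302026  0.01987494] [-9.18240351  0.13073915 16.01784784] [-0.12644582  1.25097486 -0.19659013]
```

View pics/c6.png

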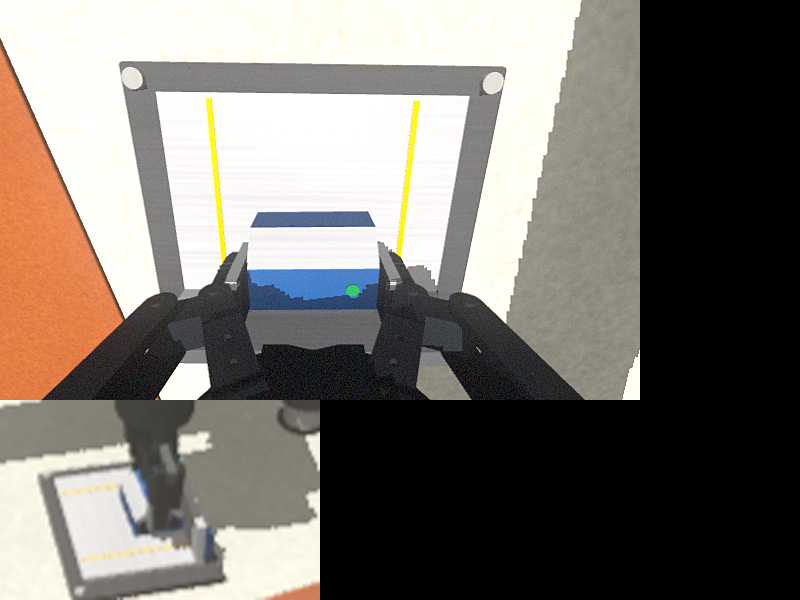

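Wrist view: module centred between the lines (line midpoint about 312, module about 314), edges parallel to the bracket, flange strip right behind it. Push a bit more into the flange and check that it's steady.

```bash
python3 -m jog '[[[0.05,0,0],0],[[0.1,0,0],0],[[0.15,0,0],0],[[0.15,0,0],0],[[0.15,0,0],0],[[0.15,0,0],0],[[0.15,0,0],0],[[0.15,0,0],0],[[0.15,0,0],0],[[0.15,0,0],0],[[0.15,0,0],0],[[0.15,0,0],0]]'; python3 - <<'E'
from h import *
st=manip.sense(); print(st['tcp_pos'],st['force'],st['ft_torque']);print(R.from_quat(st['tool_rot']).as_matrix().round(4))
s=snap('wrist','wrist7'); a=snap('top','t7')
print(abs(s['frame'].astype(int)-np.load('pics/wrist6.npz')['frame'])[200:320,240:390].mean())
# bracket yaw in the wrist picture: near foot edge, back-projected
for e in (((155,91),(469,95)),):
    q=np.load('pics/wrist6.npz'); v=ray(q,e[1],.016)-ray(q,e[0],.016); print(np.linalg.norm(v),'bracket yaw',np.degrees(np.arctan2(-v[0],v[1])))
    m=(ray(q,e[0],.016)+ray(q,e[1],.016))/2; print('corner',m+.115*np.array([np.cos(-.16),np.sin(-.16),0]))
for e in (((249,227),(376,227)),((248,270),(380,270))):
    v=ray(q,e[1],.045)-ray(q,e[0],.045); print('module yaw',np.degrees(np.arctan2(-v[0],v[1])))
E
```

```text
t: 12.9
tcp_pos: [0.5538, -0.023, 0.0199]
tool_rot: [-0.704, 0.061, -0.053, 0.705]
force: [-11.8, -0.5, 18.8]
finger_gap: 0.692
[ 0.55384534 -0.02300947  0.01986892] [-11.81812075  -0.4947601   18.79213229] [-0.06396287  1.54490854 -0.2645839 ]
[[ 9.871e-01 -1.100e-02  1.596e-01]
 [-1.596e-01  2.200e-03  9.872e-01]
 [-1.120e-02 -9.999e-01  4.000e-04]]
3.280314814814815
0.15020084555058752 bracket yaw -9.92859266918857
corner [ 0.58482404 -0.02728733  0.016     ]
module yaw -9.205321915255295
module yaw -9.19225177527069
```

Near-edge estimates put the corner about 5 mm further than where the module stopped, while the flange itself suggested contact. I'll check the corner line and flange edge closely.

```bash
python3 - <<'E'
from h import *
s=np.load('pics/wrist7.npz')
f=s['frame'][:,:,::-1]
o=np.zeros((600,800,3),np.uint8)
o[:, :400]=cv2.resize(f[250:370,140:220],(400,600),interpolation=cv2.INTER_CUBIC)
o[:, 400:]=cv2.resize(f[250:370,400:480],(400,600),interpolation=cv2.INTER_CUBIC)
cv2.imwrite('pics/c7.png',np.clip(o*1.5,0,255).astype(np.uint8))
x=np.array([.987,-.16,0]);y=np.array([.16,.987,0]);p=np.array([.5538,-.023,0])+.001*x
for d in (.025,.0275,.030):
    c=p+x*d+y*.002
    P=[c+sg*.073*y+[0,0,z]+x*t for sg in(-1,1) for z,t in((.016,0),(.06,0),(.06,.008))]
    q=proj(s,P); q=q.copy(); q[:3,0]-=140; q[3:,0]-=320; q[:,1]-=250
    print(d,[(round(u if i<3 else u),round(v*5)) for i,(u,v) in enumerate(zip(np.where(np.arange(6)<3,q[:,0]*5,(q[:,0]-80)*5+400),q[:,1]))])
    n=proj(s,[c-.115*x-.074*y+[0,0,.016],c-.115*x+.074*y+[0,0,.016]]); print('  near edge full px',n.round(1).tolist())
E
```

```text
0.025 [(261, 188), (68, 488), (83, 557), (586, 188), (783, 489), (768, 557)]
  near edge full px [[158.7, 81.1], [471.3, 80.9]]
0.0275 [(263, 206), (73, 510), (88, 577), (583, 206), (779, 510), (764, 578)]
  near edge full px [[159.6, 86.7], [470.4, 86.5]]
0.03 [(266, 224), (78, 531), (92, 598), (580, 224), (774, 532), (759, 599)]
  near edge full px [[160.4, 92.3], [469.5, 92.1]]
```

View pics/c7.png

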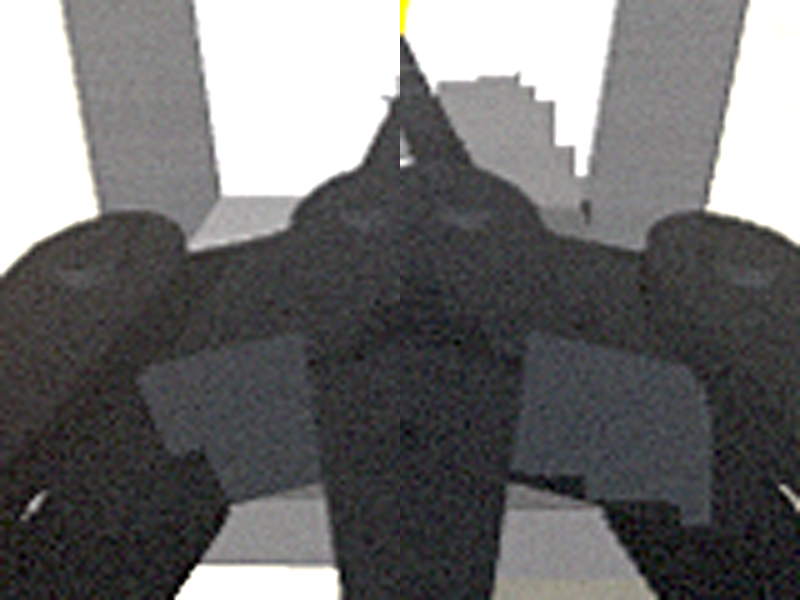

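Corner line at crop rows 195/205 and the flange's rear top edge at about 563/578 put the face 25–27 mm from the module centre. That is seated, and it matches the firm stop, so I'll hand it in.

```bash
python3 -c "
from h import *
st=manip.sense(); print(st['t'],st['force'],st['finger_gap']*.0854); print(workorder.sign_off())"
```

```text
13.0 [-11.1675269    0.30338584  18.33951564] 0.058991444120845886
the job is handed in; nothing more can be done
None
```

I shut the red cap first, then stood the module on the foot against the flange. I handed in at 13.0 s with the gripper still holding and pushing; sign-off gave no verdict.

- **Caps:** I pressed the red cap down with about 22 N before touching the module. A wrist picture straight afterwards showed all three caps shut. I did not look at them again at the end.
- **Push:** The last reading was about 11 N towards the flange and 18 N down. Friction on the foot could take up to about 4.7 N of the sideways part, so the flange should bear at least 6 N. These are wrist readings; I could not measure the contacts themselves.
- **Position and angle:** The module is centred between the yellow lines to a few millimetres. Its yaw is within about 0.01 rad of the bracket. The tool leans about 0.011 rad under the push.
- **Disagreement:** Working from the foot's near edge put the module about 5 mm short of the flange. The flange edges and the corner line in the last close-up put its face 25–27 mm from the module's centre, where 25 is seated and up to 28 is allowed. The tool also stopped dead while the force rose, so I took it as seated.
- **Bystanders:** No unexpected contact forces showed up on the way, but I did not compare their positions before and after.

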